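Latch the board tray of a test jig at its test position

ROBOT

A 6-joint arm with a two-finger parallel gripper is mounted at the origin on the work surface. World frame = base frame: x ahead of the robot, y to its left, z up, the work surface at z = 0. Lengths are in m, angles in rad, forces in N, time in s.
With the tool pointing down it reaches from about 0.375 to 0.975 m from the base axis. Payload 3.8 kg.
Tool frame: the origin (TCP) lies on the centre line of the jaws, within the pads' length; the fingertips stand 25 mm ahead of it and the grasp point (between the pads) lies 6 mm ahead of it; y points along the fingers, z is the direction in which the jaws open and shut, and the axes are right-handed (so a half turn about y gives the same grasp; the last joint's range is limited). The gripper opens to 85 mm and grips with 20 to 120 N. Pads are 22 mm wide; open, the fingers measure 114 mm over their backs; the gripper's body (76 mm by 85 mm) begins 54 mm behind the grasp point. The pads swing forward as they close: fully open they stand 13 mm farther back than shut.
Start: joints at [1.089, 0.264, 1.604, -0, 1.274, -0.037], TCP at [0.29, 0.609, 0.256] pointing down, gripper open.
Joint ranges: [-2.63, 2.63], [-0.94, 2.18], [0.31, 2.57], [-1.31, 4.45], [0, 2.66], [-2.55, 2.55]. Speed limits (rad/s): [2.57, 2.57, 3.14, 3.14, 3.14, 3.14].

INTERFACE

Orientations are given as a rotation vector (axis times angle).
In Python, from workcell import bot gives the robot as it stands.
- The arm moves only by the shell command python3 -m jog 'ROWS' [FORCE]. ROWS is JSON, a list of rows, each a list of 5 numbers: the shift along the world's x, y, z in mm, then the turn about the world's z in degrees, then the finger opening in mm, from 0 to 85.4. A call has exactly 10 rows; each row is the pose to reach, as a shift and turn from the pose commanded when the call began; what a row does not reach only later rows make up. A row lasts 1/8 s, in which the tool goes at most 62.5 mm and 10.7 degrees, less where a joint would pass 70% of its speed; a pose out of reach is approached as far as the arm can. A call with a gripper value outside its range is refused whole. The fingers move at their own pace and stop on an object; FORCE is the grip in N (left out, the last holds). Time passes only in rows, so rows that repeat a pose let the fingers close, or fill a call up. It gives the time, the measured TCP pose, the force and the opening at its end, in the units of the state.
- bot.read_state(): the state, without advancing time (a new reading comes with each control period).
- bot.read_camera(name): name is "side" or "top" or "wrist"; returns a dict with "pixels" (480x640x3 uint8, red, green, blue), "fx", "fy", "cx", "cy" (pixels), "dist" ([k1, k2, p1, p2, k3] as OpenCV has them; the pictures are not rectified), "R" (3x3) and "t" (3): a world point X has camera coordinates R X + t. Camera axes: x right, y down, z forward; pixel columns grow to the right and rows downward; lengths in m; the calibration is good to about 2 mm. A picture is of the moment at which its call begins. There is no depth.
- bot.finish_job(): hands the job in, once; it reports no verdict.
The state is a dict: "time": time; "q": joint angles; "joint_vel": joint speeds; "joint_torque": joint torques, N m; "tool_pos": TCP position; "tcp_rot": TCP orientation; "wrist_force": force on the tool from outside, world axes, zero at the start; "torque": the same for the moment, N m; "width": opening from 0.0 (shut) to 1.0 (fully open).
Only numpy, scipy, OpenCV 4.12 (cv2) and the standard library are available. Lean on these libraries where they do the work, as an engineer would, in place of code of your own. Each camera call takes 0.05 s, during which the arm holds its last target.

TASK

Of the two board test jigs on the desk, one has a circuit board lying in its tray. Push that tray in by the upright plate at its front until it is past its catch, then back away and let it spring back so that the stop pin catches it at the middle (test) position. Only push: do not grip, pull or lift anything, do not touch the board, the stop pin or the empty jig, and leave the other things on the desk where they are.

Things in the scene. Friction and masses are not known exactly. Their poses are not given: they have to be found in the camera images.
- jig_a: the test jig whose tray holds the circuit board. Base block 240 x 110 x 12 mm fixed flat on the desk; origin: centre of its underside; +x: the way the tray is pushed in (away from the robot, up to 20 degrees either way); z up. Side rails 24 mm high. A bridge at x = 35 to 65 mm, 49 mm high, has a probe head reaching forward to x = 3 mm and carries the stop pin. May be the left or the right jig.
- tray_a (a joint): tray travel of the jig with the board in m along jig +x: 0 = out (start), 0.050 = hard stop. A spring drives it back: 3.6 N at 0, 6.6 N at 0.050, plus drag 20 N per m/s and under 3 N for lifting the pin. Beyond 0.032 the stop pin drops behind a tooth on the tray, which when released returns and is caught at 0.030, the mid (test) position. Released earlier it runs back to 0.
- plate_a (a point): middle of the top edge of the front face of the upright steel press plate on the tray of the jig with the board; moves with the tray. Plate 90 mm wide (jig y), 6 mm thick, top 50 mm above the desk; its front face, looking to jig -x, is what to push. Tray out: at x -110, y 0, z 50 mm in the jig frame. Before it lies only the base, 12 mm high.
- pin_a (a joint): joint of the vertical stop pin of the jig with the board in m: 0 = down, grows as it rises; the tray's tooth lifts it by up to about 0.007 in passing and its spring (1 to 2 N) pushes it down again. When caught it is down (0). It stands in the bridge at jig x = 50 mm, y = 0, with a black knob 20 mm in diameter on top, 75 mm above the desk while down; not to be touched.
- seat_a (a point): the middle of the floor of the tray's board nest, 20 mm above the desk, 57 mm behind the press plate's front face; moves with the tray. Shallow black rims 3 mm high surround the board with 1.5 mm play.
- board: the dark circuit board lying loose in the nest, 85 x 56 x 3 mm, long side along the jig's x, parts up to 11 mm high; origin at the centre of its underside; roughly 40 to 85 g.
- jig_b: the empty test jig, to be left alone. Base block 240 x 110 x 12 mm fixed flat on the desk; origin: centre of its underside; +x: the way the tray is pushed in (away from the robot, up to 20 degrees either way); z up. Side rails 24 mm high. A bridge at x = 35 to 65 mm, 49 mm high, has a probe head reaching forward to x = 3 mm and carries the stop pin. 
- tray_b (a joint): tray travel of the empty jig in m along jig +x: 0 = out (start), 0.050 = hard stop. A spring drives it back: 3.6 N at 0, 6.6 N at 0.050, plus drag 20 N per m/s and under 3 N for lifting the pin. Beyond 0.032 the stop pin drops behind a tooth on the tray, which when released returns and is caught at 0.030, the mid (test) position. Released earlier it runs back to 0.
- plate_b (a point): middle of the top edge of the front face of the upright steel press plate on the tray of the empty jig; moves with the tray. Plate 90 mm wide (jig y), 6 mm thick, top 50 mm above the desk; its front face, looking to jig -x, is what to push. Tray out: at x -110, y 0, z 50 mm in the jig frame. Before it lies only the base, 12 mm high.
- spare: bystander: a spare circuit board like the other, 85 x 56 mm and 11 mm high, flat on the desk; origin at the centre of its underside.
- mug: bystander: white ceramic mug, 76 mm in diameter, 90 mm high, handle at its +y; origin at the centre of its underside.
- bottle: bystander: small plastic bottle, 36 mm in diameter, 75 mm high, standing; origin at the centre of its underside.
- driver: bystander: screwdriver, 150 mm long, lying along its x axis between the jigs.
There are look-alikes about, which are no part of the job. What is shaped like the board but pink, purple or yellow is not meant.

How it is judged:
On the way, in this order (a step that is already met when the one before it is completed fails the run):
1. the tray with the board has been pushed in past its catch (value of joint tray_a above 0.035 m), for 0.05 s.
2. the tray has come back and rests on the stop pin at mid position (value of joint tray_a between 0.027 and 0.033 m and value of joint pin_a below 0.002 m and velocity of joint tray_a between -0.005 and 0.005 m/s), for 0.2 s.
At the end, for the whole second after the job is handed in: the tray with the board stands still at its mid position (travel 27 to 33 mm) with the stop pin down (under 2 mm), the board lies flat in its nest (within 6 mm), the empty jig's tray is still fully out (under 6 mm), and the bystanders are within 20 mm of where they were (all of step 2 and distance between board and seat_a below 0.006 m and angle between board's own z axis and vertical below 0.08 rad and linear speed of board below 0.02 m/s and value of joint tray_b below 0.006 m and distance of each of spare, mug, bottle, driver from where it was at the start of the episode below 0.02 m); the robot touches nothing.
It fails at once if the press plate was gripped or pulled (its rear side was touched) (contact force between any of the fingers, the arm and tray_a_c8 above 1 N).
It fails at once if the board was touched, lifted or tipped out of its nest (contact force between any of the fingers, the arm and board above 1 N or z of board in the frame of seat_a above 0.01 m or angle between board's own z axis and vertical above 0.2 rad).
It fails at once if the stop pin was touched (contact force between any of the fingers, the arm and pin_a above 1 N).
It fails at once if the empty jig was touched or its tray moved (contact force between any of the fingers, the arm and jig_b above 1 N or value of joint tray_b above 0.006 m).
It fails at once if a bystander was moved or lifted (distance of any of spare, mug, bottle, driver from where it was at the start of the episode above 0.02 m).
It also fails if it takes over 35 s, if anything falls off the work surface, if the arm or the gripper's body presses on something with over 40 N, if the wrist force passes 120 N, or if a joint passes its speed limit or range.

## Working session

There is one attempt and no reset: what is moved stays moved. The work goes in short steps, Python scripts to look and compute and a shell command to move; the robot and the scene stay as the last step left them, time stands still between calls to the robot, and variables do not carry over. Pictures are saved under pics/ and viewed, and the job is handed in when it is done.

```bash
mkdir -p pics; ls; python3 - <<'E'
from workcell import bot
import cv2,numpy as np,pickle
s=bot.read_state();print(s)
for n in("top","side"):
    c=bot.read_camera(n);pickle.dump(c,open(f"pics/{n}0.pkl","wb"))
    cv2.imwrite(f"pics/{n}0.png",c["pixels"][:,:,::-1]);print(n,c["fx"],c["cx"],c["cy"],c["dist"],c["R"],c["t"])
E
```

```text
pics
{'time': 0.0, 'q': array([ 1.08906957e+00,  2.64787441e-01,  1.60538225e+00,  3.54214202e-05,
        1.27367926e+00, -3.69099754e-02]), 'joint_vel': array([ 0.00170219, -0.00025869,  0.00061243,  0.00073123,  0.00216746,
        0.00131815]), 'joint_torque': array([-2.05198769e-03, -5.15106797e+01, -3.67314613e+01, -3.86487536e-04,
        1.28998450e-02, -1.81850532e-05]), 'tool_pos': array([0.29013378, 0.60872056, 0.25493439]), 'tcp_rot': array([-1.54468033,  0.34943225, -0.34846524]), 'wrist_force': array([-0.11726688,  0.41928789, -0.27247105]), 'torque': array([-0.00014804, -0.02730729,  0.03624561]), 'width': 1.0002708671498073}
top 595.4069608033294 313.7141673262762 247.09963118686505 [-0.1563814  0.         0.         0.         0.       ] [[-7.47297835e-03 -9.99971960e-01  4.82835918e-04]
 [-9.89555661e-01  7.32562196e-03 -1.43965026e-01]
 [ 1.43957452e-01 -1.55364054e-03 -9.89582659e-01]] [-0.00945535  0.57913184  1.54553277]
side 575.8328848569803 319.92945933735894 246.08075549741284 [-0.05697817  0.          0.          0.          0.        ] [[ 9.71052473e-01 -2.38865557e-01 -5.83595203e-04]
 [-1.40485225e-01 -5.69130697e-01 -8.10156868e-01]
 [ 1.93186430e-01  7.86786817e-01 -5.86212852e-01]] [-0.56119761  0.13236552  1.28962788]
```

View pics/top0.png

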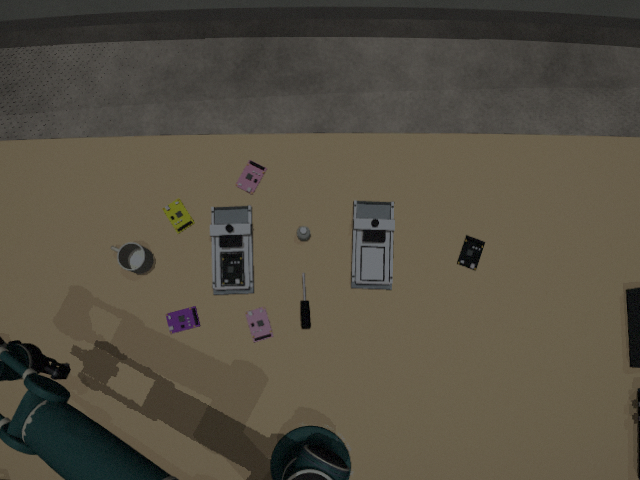

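View pics/side0.png

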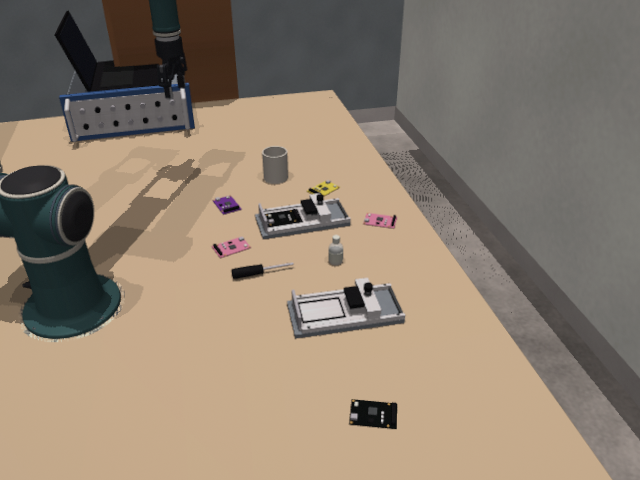

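Candidates in the top view: the left jig with a dark board in its nest (232,268), the right jig with an empty white nest (372,263), the loose dark spare board (471,252), and the pink (251,177; 259,324), purple (183,319) and yellow (179,215) look-alikes. I choose the left jig and will check it in a close crop.

```bash
cat > h.py <<'E'
import numpy as np,cv2,pickle
def cam(n): return pickle.load(open(f"pics/{n}.pkl","rb"))
def KD(c): return np.array([[c["fx"],0,c["cx"]],[0,c["fy"],c["cy"]],[0,0,1.]]),np.array(c["dist"],float)
def ray(c,uv,z):
    K,D=KD(c);R=np.array(c["R"]);t=np.array(c["t"])
    p=cv2.undistortPoints(np.array(uv,float).reshape(-1,1,2),K,D).reshape(-1,2)
    d=np.c_[p,np.ones(len(p))]@R; o=-R.T@t
    return o+d*((z-o[2])/d[:,2])[:,None]
def proj(c,X):
    K,D=KD(c);return cv2.projectPoints(np.array(X,float).reshape(-1,1,3),cv2.Rodrigues(np.array(c["R"]))[0],np.array(c["t"]),K,D)[0].reshape(-1,2)
E
python3 - <<'E'
from h import *
a=cam("top0")["pixels"][195:305,195:270,::-1];b=cam("side0")["pixels"][180:250,240:365,::-1]
a=cv2.resize(a,None,fx=5,fy=5,interpolation=2)
b=cv2.resize(b,None,fx=3.2,fy=3.2,interpolation=2)
o=np.zeros((560,790,3),np.uint8);o[:550,:375]=a;o[:b.shape[0],385:385+b.shape[1]]=b
cv2.imwrite("pics/crop.png",o)
E
```

```text
(no output)
```

View pics/crop.png

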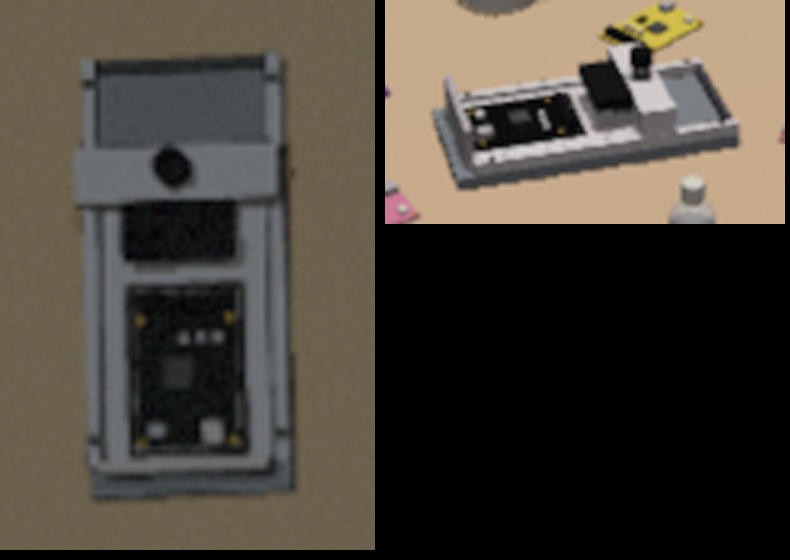

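The crop confirms it: the left jig holds the dark board with gold corner pads, and the nest of the other jig is empty. Next I measure from the knob, plate edge and base corners.

```bash
python3 - <<'E'
from h import *
c=cam("top0");np.set_printoptions(precision=4,suppress=True)
f=lambda l,z:ray(c,[(195+(x-2)/5,195+(y-2)/5) for x,y in l],z)
k=f([(173,166)],.075)[0];pl=f([(90,470),(270,468)],.05);bf=f([(93,497),(294,490)],.012);bb=f([(82,58),(283,55)],.024);br=f([(78,150),(276,147),(78,205),(280,205)],.049)
print("knob",k,"plate",pl,pl.mean(0),np.linalg.norm(pl[0]-pl[1]));print("base",bf,np.linalg.norm(bf[0]-bf[1]),bb);print("bridge",br)
v=bb.mean(0)-bf.mean(0);print("yaw base",np.degrees(np.arctan2(v[1],v[0])),np.linalg.norm(v))
v=k-pl.mean(0);print("yaw knob-plate",np.degrees(np.arctan2(v[1],v[0])),np.hypot(*v[:2]))
s=cam("side0")
# side view check: knob top ray
print("side proj knob, plate mid/ends", proj(s,np.vstack([k,pl])))
i=s["pixels"][180:250,240:365,::-1]
cv2.imwrite("pics/s.png",cv2.resize(i,None,fx=6,fy=6,interpolation=2))
from scipy.spatial.transform import Rotation as R
from workcell import bot
print(R.from_rotvec(bot.read_state()["tcp_rot"]).as_matrix())
for n,uv,z in(("pink",(259,324),.01),("driver",(305,315),.01),("purple",(183,319),.01),("mug",(134,258),.09),("bottle",(303,233),.07)):print(n,ray(c,[uv],z)[0])
E
```

```text
knob [0.6272 0.2083 0.075 ] plate [[0.4692 0.254  0.05  ]
 [0.4698 0.1585 0.05  ]] [0.4695 0.2062 0.05  ] 0.09546949112870087
base [[0.4574 0.2586 0.012 ]
 [0.4608 0.1496 0.012 ]] 0.10905789814051291 [[0.6969 0.2666 0.024 ]
 [0.6974 0.1561 0.024 ]]
bridge [[0.641  0.2634 0.049 ]
 [0.6417 0.1567 0.049 ]
 [0.6111 0.2628 0.049 ]
 [0.6102 0.1543 0.049 ]]
yaw base 1.7511882631021705 0.23850476678043667
yaw knob-plate 0.7372939880404197 0.15772641934892187
side proj knob, plate mid/ends [[319.1946 195.3052]
 [258.2339 202.0901]
 [264.2109 220.9904]]
[[ 0.9027 -0.001   0.4303]
 [-0.4303 -0.0018  0.9027]
 [-0.0001 -1.     -0.0021]]
pink [0.3765 0.1344 0.01  ]
driver [0.3999 0.0109 0.01  ]
purple [0.3902 0.3405 0.01  ]
mug [0.5467 0.4566 0.09  ]
bottle [0.6126 0.0142 0.07  ]
```

View pics/s.png

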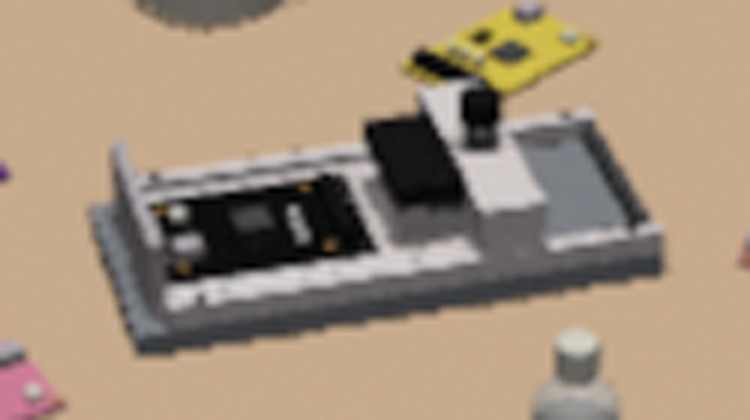

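Two views agree: plate front face at about x 0.469, y 0.206, z 0.05, yaw about 1.5°, and plate-to-knob 158 mm against 160 nominal. The side-view reprojections are within 2 px. I turn 27° so the closed jaws lie along jig y, stay high and stop in front of the plate.

```bash
python3 -m jog '[[15,-55,0,8,0],[30,-110,0,16,0],[45,-165,0,24,0],[60,-220,0,27,0],[75,-275,0,27,0],[95,-330,0,27,0],[115,-385,0,27,0],[125,-403,0,27,0],[125,-403,-50,27,0],[125,-403,-100,27,0]]'; python3 - <<'E'
from workcell import bot
import cv2,pickle
for n in("top","side","wrist"):
    c=bot.read_camera(n);pickle.dump(c,open(f"pics/{n}1.pkl","wb"));cv2.imwrite(f"pics/{n}1.png",c["pixels"][:,:,::-1])
print(bot.read_state())
E
```

```text
time: 1.35
tool_pos: [0.4162, 0.2059, 0.1558]
tcp_rot: [-1.57, -0.021, 0.018]
wrist_force: [-0.7, -0.1, -0.1]
width: -0.001
{'time': 1.5, 'q': array([ 4.07041976e-01, -4.96988942e-02,  2.14968048e+00,  7.81273717e-06,
        1.04939450e+00, -1.18999356e+00]), 'joint_vel': array([ 0.00447953, -0.03811778, -0.08080463,  0.00075181,  0.00661853,
        0.0002198 ]), 'joint_torque': array([-1.37237920e-01, -2.89643276e+01, -3.16342020e+01, -7.80689938e-03,
       -9.41488403e-02,  2.56446248e-05]), 'tool_pos': array([0.41264985, 0.20501897, 0.15343422]), 'tcp_rot': array([-1.57367191, -0.01496396,  0.02626269]), 'wrist_force': array([-0.00354321,  0.42854425,  1.26408576]), 'torque': array([-0.00799992,  0.01416938,  0.03818987]), 'width': 0.0008527468874422775}
```

View pics/wrist1.png

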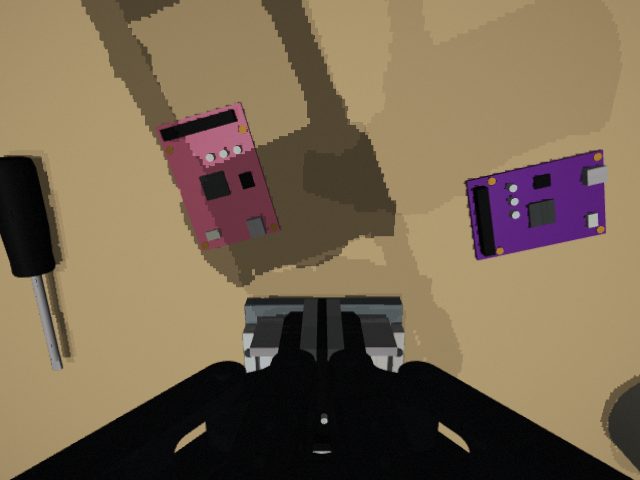

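View pics/side1.png

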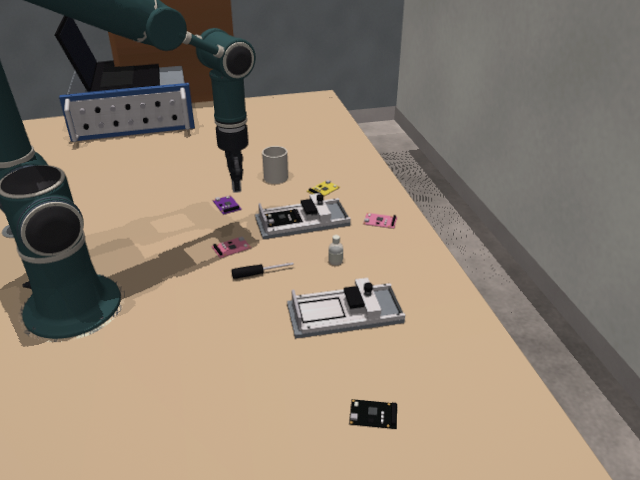

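The wrist view shows the closed fingers (x≈322) centred on the base and plate (245–402), aligned with the jig. I lower until the tips are about 27 mm above the desk, still clear of the plate.

```bash
python3 -m jog '[[0,0,-30,0,0],[0,0,-60,0,0],[0,0,-85,0,0],[0,0,-102,0,0],[0,0,-102,0,0],[10,0,-102,0,0],[20,0,-102,0,0],[25,0,-102,0,0],[25,0,-102,0,0],[25,0,-102,0,0]]'; python3 - <<'E'
from workcell import bot
import cv2,pickle
for n in("side","wrist"):
    c=bot.read_camera(n);pickle.dump(c,open(f"pics/{n}2.pkl","wb"));cv2.imwrite(f"pics/{n}2.png",c["pixels"][:,:,::-1])
s=cv2.imread("pics/side2.png")[140:260,180:380];cv2.imwrite("pics/s2.png",cv2.resize(s,None,fx=4,fy=4,interpolation=2))
E
```

```text
time: 2.75
tool_pos: [0.4402, 0.2062, 0.0541]
tcp_rot: [-1.571, -0.02, 0.021]
wrist_force: [0.3, -0.3, 1.1]
width: -0.001
```

View pics/s2.png

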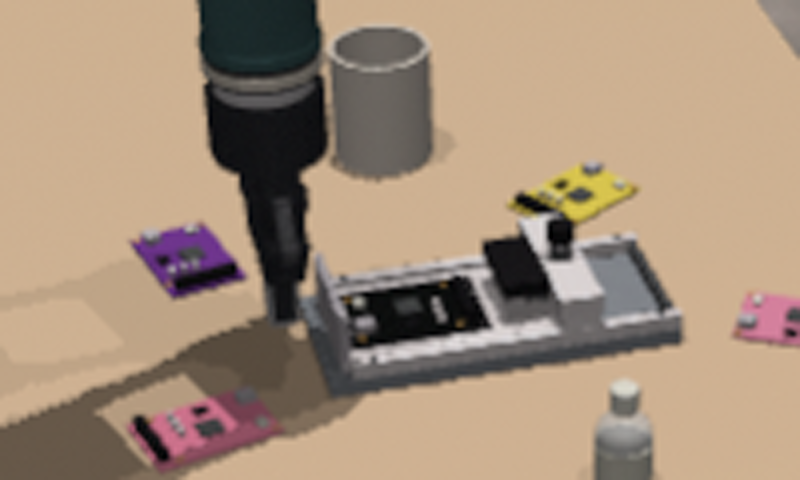

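View pics/wrist2.png

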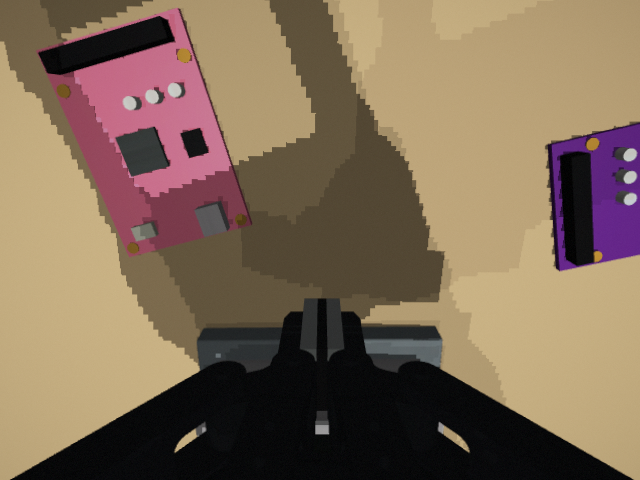

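The fingertips are in front of the plate, below its top edge and above the base. I push in slowly.

```bash
python3 -m jog '[[6,0,0,0,0],[11,0,0,0,0],[15,0,0,0,0],[19,0,0,0,0],[24,0,0,0,0],[29,0,0,0,0],[34,0,0,0,0],[39,1,0,0,0],[44,1,0,0,0],[49,1,0,0,0]]'; python3 - <<'E'
from workcell import bot
import cv2,pickle
for n in("side","top"):
    c=bot.read_camera(n);pickle.dump(c,open(f"pics/{n}3.pkl","wb"));cv2.imwrite(f"pics/{n}3.png",c["pixels"][:,:,::-1])
s=cv2.imread("pics/side3.png")[140:260,180:380];cv2.imwrite("pics/s3.png",cv2.resize(s,None,fx=4,fy=4,interpolation=2))
s=bot.read_state();print(s["tool_pos"],s["wrist_force"])
E
```

```text
time: 4.1
tool_pos: [0.4875, 0.2072, 0.0537]
tcp_rot: [-1.571, -0.017, 0.024]
wrist_force: [-5.5, 1.7, 3.5]
width: -0.0
[0.48831191 0.20720485 0.0537077 ] [-4.19854021  0.23840233  2.44281132]
```

View pics/s3.png

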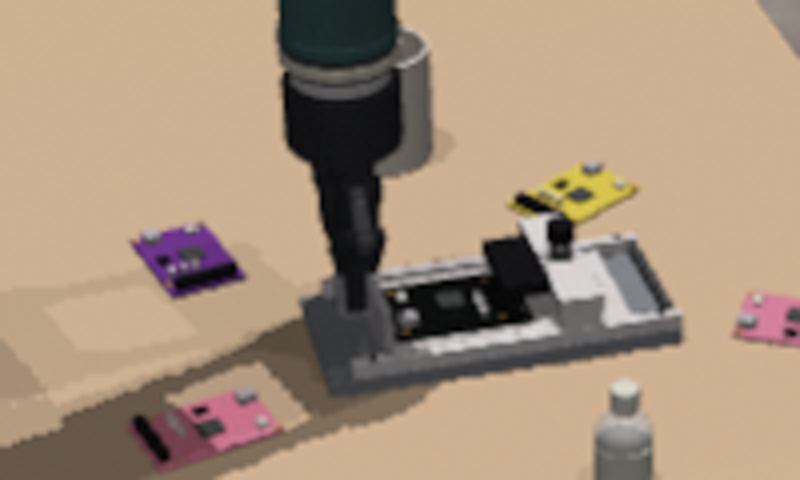

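```bash
python3 -m jog '[[4,0,0,0,0],[8,0,0,0,0],[11,0,0,0,0],[13,0,0,0,0],[13,0,0,0,0],[13,0,0,0,0],[13,0,0,0,0],[13,0,0,0,0],[13,0,0,0,0],[13,0,0,0,0]]'; python3 - <<'E'
from workcell import bot
import cv2,pickle
for n in("side",):
    c=bot.read_camera(n);pickle.dump(c,open(f"pics/{n}4.pkl","wb"));cv2.imwrite(f"pics/{n}4.png",c["pixels"][:,:,::-1])
f=lambda p:cv2.resize(cv2.imread(p)[190:240,245:345],None,fx=7,fy=6,interpolation=2)
import numpy as np
cv2.imwrite("pics/s4.png",np.vstack([f("pics/side0.png")[:298],f("pics/side4.png")[:298]]))
s=bot.read_state();print(s["time"],s["tool_pos"],s["wrist_force"])
E
```

```text
time: 5.45
tool_pos: [0.5008, 0.2076, 0.0537]
tcp_rot: [-1.571, -0.018, 0.023]
wrist_force: [-6.9, 2.4, 2.1]
width: 0.003
5.5 [0.50076936 0.20756385 0.05366973] [-5.91740237  2.91540809  2.68773082]
```

View pics/s4.png

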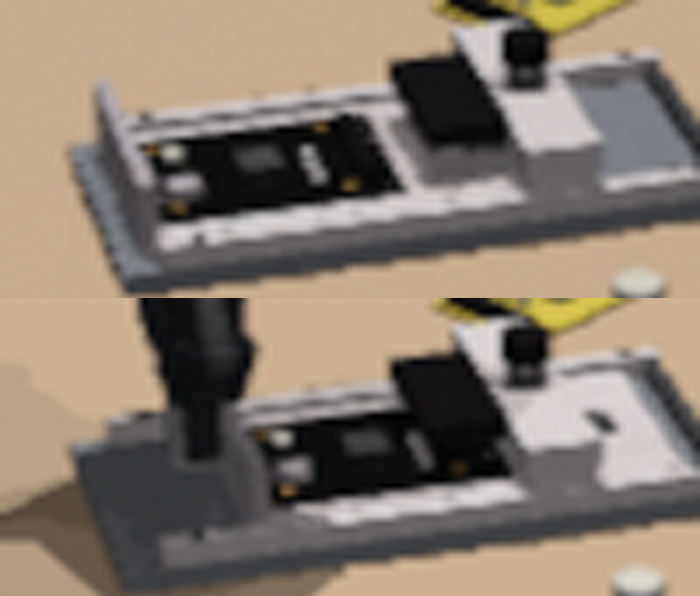

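```bash
python3 - <<'E'
from h import *
s=cam("side0")
for a,b,z in(((173,153),(283,139),.03),((179,208),(289,192),.023),((350,184),(458,169),.023)):
    p=ray(s,[(245+u/7,190+v/6) for u,v in(a,b)],z);print(p,p[1]-p[0])
E
```

```text
[[0.49218372 0.21156594 0.03      ]
 [0.53506078 0.21280627 0.03      ]] [0.04287706 0.00124033 0.        ]
[[0.4883319  0.17804616 0.023     ]
 [0.53083252 0.18058014 0.023     ]] [0.04250062 0.00253397 0.        ]
[[0.55449699 0.18131842 0.023     ]
 [0.59693524 0.18330865 0.023     ]] [0.04243824 0.00199024 0.        ]
```

Three board features give a travel of 42.5 mm, matching the 43 mm of finger motion and the ~6 N spring, so the tray is past the catch (0.035). I back away gently.

```bash
python3 -m jog '[[-3,0,0,0,0],[-6,0,0,0,0],[-9,0,0,0,0],[-12,0,0,0,0],[-15,0,0,0,0],[-20,0,0,0,0],[-27,0,0,0,0],[-36,-1,0,0,0],[-46,-1,0,0,0],[-55,-1,0,0,0]]'; python3 - <<'E'
from workcell import bot
s=bot.read_state();print(s["time"],s["tool_pos"],s["wrist_force"])
E
```

```text
time: 6.75
tool_pos: [0.4466, 0.2062, 0.0542]
tcp_rot: [-1.571, -0.021, 0.021]
wrist_force: [0.4, -0.5, -0.2]
width: 0.006
6.75 [0.44656367 0.20623263 0.05423099] [ 0.39386742 -0.45367001 -0.20510171]
```

```bash
python3 -m jog '[[-10,0,0,0,0],[-25,0,0,0,0],[-30,0,20,0,0],[-30,0,50,0,0],[-30,0,90,0,0],[-30,0,120,0,0],[-30,0,120,0,0],[-30,0,120,0,0],[-30,0,120,0,0],[-30,0,120,0,0]]'; python3 - <<'E'
from workcell import bot
import cv2,pickle,numpy as np
for n in("side","top"):
    c=bot.read_camera(n);pickle.dump(c,open(f"pics/{n}5.pkl","wb"));cv2.imwrite(f"pics/{n}5.png",c["pixels"][:,:,::-1])
f=lambda p:cv2.resize(cv2.imread(p)[190:240,245:345],None,fx=7,fy=6,interpolation=2)
cv2.imwrite("pics/s5.png",np.vstack([f("pics/side0.png")[:298],f("pics/side5.png")[:298]]))
s=bot.read_state();print(s["time"],s["tool_pos"],s["wrist_force"])
E
```

```text
time: 8.0
tool_pos: [0.4166, 0.206, 0.173]
tcp_rot: [-1.572, -0.019, 0.023]
wrist_force: [-0.2, -0.7, 0.4]
width: -0.003
8.1 [0.41700885 0.20614428 0.17344948] [0.86474301 0.83135959 0.04014686]
```

View pics/s5.png

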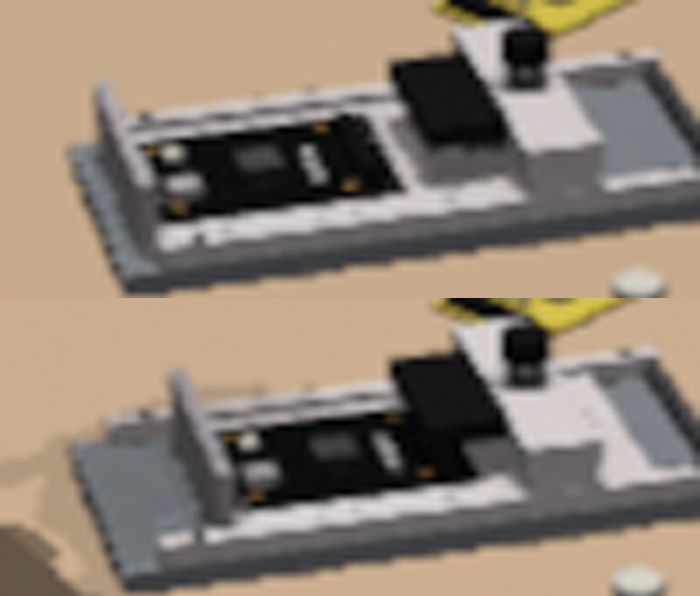

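View pics/side5.png

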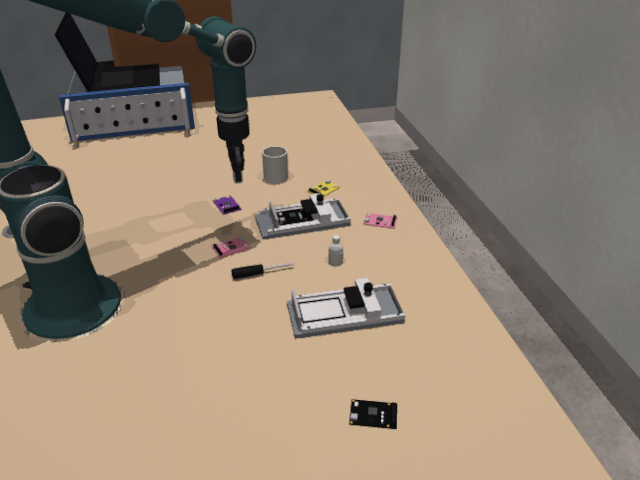

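The tray has stopped partway: the plate's top corner has moved from (103,85) to (180,375−298) and the board is level in its nest. The knob is at its starting height, and the bystanders and the empty jig look unchanged. I check the travel in numbers.

```bash
python3 - <<'E'
from h import *
s=cam("side0")
for a,b,z in(((173,153),(249,142),.03),((179,208),(256,197),.023),((350,184),(426,173),.023),((101,84),(180,75),.05)):
    p=ray(s,[(245+u/7,190+v/6) for u,v in(a,b)],z);print(p[1]-p[0])
d=cv2.absdiff(s["pixels"],cam("side5")["pixels"]).max(2)
for n,(x,y,w,h) in dict(mug=(262,148,28,36),bottle=(326,235,20,30),driver=(230,260,66,20),jigb=(286,276,120,58),spare=(348,398,52,32),knob=(314,193,12,12)).items(): print(n,(d[y:y+h,x:x+w]>40).sum())
E
```

```text
[0.02977397 0.00193186 0.        ]
[0.02966322 0.0016128  0.        ]
[ 2.98871600e-02  1.74804256e-03 -1.11022302e-16]
[3.07183552e-02 2.63638806e-04 1.11022302e-16]
mug 0
bottle 0
driver 0
jigb 0
spare 0
knob 0
```

Travel is 29.8 mm, the knob is at its starting height, and nothing else has moved. I hand the job in.

```bash
python3 -c "
from workcell import bot
print(bot.finish_job())"
```

```text
the job is handed in; nothing more can be done
None
```

I pushed the tray of the left jig, the one with the dark board, in by its front plate with the closed fingertips. It went in about 42.5 mm, then I backed straight off and it sprang back and stayed at mid position. I handed the job in at about 8 s on the robot's clock; no verdict was reported.

Last checks, made from the side camera with the arm clear:
- **Tray:** travel is about 29.8 mm from three points on the board and 30.7 mm from the plate corner, all within the 27–33 mm wanted.
- **Stop pin:** the knob is back at its starting height in the picture.
- **Board:** it moved in with the tray and looks level in its nest.
- **Everything else:** mug, bottle, driver, spare board and the empty jig show no change from the first picture.
- **Robot:** the wrist force is about zero, so nothing is being touched.

No check failed. The only disagreement was the 1 mm between the plate corner and the board points, which is within measuring error.

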